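# Clamp a tapered block in the sprung dovetail jig

### The job

Take the tapered block that stands on its own and load it into the sprung jig, ready for sanding its top: tip it towards the low sprung jaw and press that jaw back with it, rock it down flat on the jig's floor under the nose of the tall fixed jaw, and let go so that the spring clamps it there, upright and square. Leave the mallet and the roll of abrasive where they are.

Things in the scene. Friction and masses are not known exactly. Their poses are not given: they have to be found in the camera images.
- block: The hardwood block to load, the only one away from the rows of finished blocks: 27.5 (x) x 51 (y) x 64 mm (z), 0.05 kg. Origin: centre of its underside, z up. Sides vertical up to 21.5 mm, then tapering to 18 x 29 mm at the top (y flanks lean in by 14 degrees, x faces by 6). Half-turn symmetric. Hold it across x: 23 mm thick at 42 mm height.
- jig: The sprung jig, bolted to the bench: a plywood board 215 x 100 x 18 mm with a tall hooked fixed jaw at one end and a low sprung jaw facing it. Origin on the bench under the middle of the seat. Its x runs from the fixed jaw (away from the robot) to the sprung jaw and its spring bracket (nearest the robot); the board reaches from x = -75 to +140 mm. z up.
- seat (a point): Middle of the seat on the jig's floor, 18 mm above the bench; axes as the jig's. A loaded block has its origin here, its y axis (51 mm width) along the jig's x. At rest the jaws stand 44.8 mm apart, so the block must go in tilted 35 to 40 degrees: top leaning towards the sprung jaw, its low edge inside that jaw, its high edge over the fixed jaw's nose.
- fixed_face (a point): Foot of the fixed jaw's upright face, on the floor, mid-width (seat x = -25.4 mm). The face is upright to 22 mm; above it a steel nose 32 mm wide leans in over the seat by 14 degrees, overhanging 2.6 mm at its top. The jaw is 33 mm high, 36 mm long, 50 mm wide. The block's edge must come down in front of this nose and then go home under it.
- sprung_face (a point): Foot of the sprung jaw's upright steel face, on the floor, mid-width; moves with the jaw; at rest at seat x = +19.4 mm. The jaw is a low slider, 16 mm high, 32 mm wide, 40 mm long, flat on top. The tilted block's flank meets its upper edge and presses it back.
- carriage_body (a joint): Travel of the sprung jaw (m): 0 at rest, growing as it is pushed back along the jig's +x (towards the robot), stop at 0.020; 0.006 with a block seated; about 0.010 to 0.014 while the block is rocked in. The spring pushes back with 3.9 N at rest plus 0.34 N per mm.
- rail_gap (a point): Middle of the seat at rail-top height (10 mm above the floor). Two rails run along both sides of seat and carriage; the block stands between them. They are 33 mm apart (inner sides 6 mm high, then bevelled at 45 degrees to 41 mm apart on top) and 57 mm over their outsides.
- mallet: Wooden mallet, 184 x 85 x 60 mm, lying on the bench at the left; to be left alone. Origin on the bench under its middle.
- abrasive_roll: Roll of abrasive, 69 mm across, 50 mm high, standing on the bench; to be left alone. Origin: centre of its underside.
There are look-alikes about, which are no part of the job. Leave any orange look-alike of the block alone.

How it is judged (in metres and radians):
On the way:
1. The block, held in the gripper, presses the sprung jaw back farther than its clamping place (beyond 7.5 mm) (value of joint carriage_body above 0.0075 m and contact force between block and jig above 1 N and contact force between the fingers and block above 2 N), for 0.1 s.
At the end, for the whole second after the job is handed in: The block stands upright (within 3 degrees) and square (within 9 degrees) on the jig's floor (within 2.5 mm), within 2.5 mm of its seat along the jig and 6 mm across it, clamped by the spring against the fixed jaw with at least 2 N (sprung jaw at 3.5 to 8.5 mm), at rest and let go (x of block in the frame of seat between -0.0025 and 0.0025 m and y of block in the frame of seat between -0.006 and 0.006 m and z of block in the frame of seat between -0.003 and 0.0025 m and angle between block's own z axis and vertical below 0.06 rad and angle between the y axis of block and the x axis of seat, either way round below 0.15 rad and value of joint carriage_body between 0.0035 and 0.0085 m and contact force between block and jig above 2 N and linear speed of block below 0.01 m/s); the robot touches nothing.
It fails at once if the mallet is moved by more than 3 cm (distance of mallet from where it was at the start of the episode above 0.03 m).
It fails at once if the abrasive roll is moved by more than 3 cm (distance of abrasive_roll from where it was at the start of the episode above 0.03 m).
It also fails if it takes over 38 s, if anything falls off the work surface, if the arm or the gripper's body presses on something with over 40 N, if the wrist force passes 120 N, or if a joint passes its speed limit or range.

### The arm

A 6-joint arm with a two-finger parallel gripper is mounted at the origin on a cart in front of the work surface, level with it; the furniture and walls round the work are solid. World frame = base frame: x ahead of the robot, y to its left, z up, the work surface at z = 0. Lengths are in mm, angles in degrees, forces in N, time in s.
With the tool pointing down it reaches from about 325 to 1000 mm from the base axis. Payload 5.1 kg.
Tool frame: the origin (TCP) lies at the very end of the fingers, on their centre line; the grasp point (between the pads) lies 19 mm behind it (robot.hold_point_z is the distance from the TCP to the grasp point, in mm); z points along the fingers, y is the direction in which the jaws open and shut (so a half turn about z gives the same grasp; the last joint's range is limited). The gripper opens to 85 mm and grips with 20 to 120 N. Pads are 22 mm wide; open, the fingers measure 114 mm over their backs; the gripper's body (76 mm by 85 mm) begins 54 mm behind the grasp point. The pads swing forward as they close: fully open they stand 13 mm farther back than shut.
Start: joints at [60.527, 7.093, 94.555, -0, 78.352, -4.733], TCP at [272.047, 590.318, 231.322] pointing down, gripper open.
Joint ranges: [-149.61, 149.61], [-58.7, 133.49], [1.44, 155.28], [-77.14, 257.14], [18.33, 153.61], [-166.67, 166.67]. Speed limits (degrees/s): [147.25, 147.25, 180, 180, 180, 180].

### API

Orientations are given as [roll, pitch, yaw] about the fixed x, y, z axes, in that order (R = Rz(yaw) Ry(pitch) Rx(roll)).
In Python, from workcell import robot gives the robot as it stands.
- The arm moves only by the tool jog_arm, never from a script. Its argument "plan" is a list of rows, each an object with "claw": the closure, from -1 (fully open) to 1 (shut), so that 0 is half open; "offset": the shift along the tool's x, y, z in cm, a list of three; "rot": the turn, a rotation vector about the tool's x, y, z in rad, a list of three. A call has 1 to 5 rows; each row is the pose to reach, as a shift and turn from the pose commanded when the call began, along the tool's axes at that moment; what a row does not reach only later rows make up. A row lasts 1/8 s, in which the tool goes at most 62.5 mm and 10.7 degrees, less where a joint would pass 70% of its speed; a pose out of reach is approached as far as the arm can. A call with a gripper value outside its range is refused whole. The fingers move at their own pace and stop on an object; the grip force is fixed at half the most. Time passes only in rows, so rows that repeat a pose let the fingers close. It gives the time, the measured TCP pose, the force and the opening at its end, in the units of the state.
- robot.get_obs(): the state, without advancing time (a new reading comes with each control period).
- robot.read_camera(name): name is "side" or "top"; returns a dict with "img" (400x640x3 uint8, red, green, blue), "fx", "fy", "cx", "cy" (pixels), "position" and "attitude" of the camera in the world. Camera axes: x right, y down, z forward; pixel columns grow to the right and rows downward; lengths in mm; the calibration is good to about 2 mm. A picture is of the moment at which its call begins. There is no depth.
- robot.sign_off(): hands the job in, once; it reports no verdict.
Trained networks look in the newest picture that a camera, given by its name, has taken for a name from the list of things; names that differ only in an ending like _2 or _b are one class to them, and where a whole thing is asked for, a point or a joint stands for the part that bears it (a point fixed in the world has none). Each returns a list of dicts, best first, with "score" (0 to 1); they miss things now and then, are a little off and sometimes report something else, mostly with a low value. They report only what shows in the picture. A call takes as long as a camera call. They do not tell look-alikes from the thing itself.
- robot.spot_in(camera, query): "location" ([x, y, z] in mm, in world coordinates, good to about 4 mm: the middle of the surface that is visible of it).
- robot.cut_out(camera, query): "pixels" (400x640 bool, what is visible of it).
- robot.pinpoint(camera, query): "location" ([x, y, z] in mm, in world coordinates, good to about 4 mm: a listed point, or the origin of a listed thing).
The state is a dict: "time": time; "joints": joint angles; "qvel": joint speeds; "joint_torque": joint torques, N m; "tcp_pos": TCP position; "tcp_rot": TCP orientation; "contact_force": force on the tool from outside, world axes, zero at the start; "ft_torque": the same for the moment, N m; "finger_gap": finger opening in mm.
Only numpy, scipy, OpenCV 4.12 (cv2) and the standard library are available. Lean on these libraries where they do the work, as an engineer would, in place of code of your own. Each camera call takes 0.05 s, during which the arm holds its last target. There are 200 camera calls.

## Working session

There is one attempt and no reset: what is moved stays moved. The work goes in short steps, Python scripts to look and compute and a tool call to move; the robot and the scene stay as the last step left them, time stands still between calls to the robot, and variables do not carry over. Pictures are saved under pics/ and viewed, about 8 in all and at most 12, crops included, and the job is handed in when it is done.

Besides the shell and the picture viewer there is one more tool, called as name(argument=value, ...), one argument or row to a line, values as JSON. jog_arm: Moves the arm, as the interface text tells. Its arguments: {"type":"object","properties":{"plan":{"type":"array","items":{"type":"object","properties":{"claw":{"type":"number"},"offset":{"type":"array","items":{"type":"number"}},"rot":{"type":"array","items":{"type":"number"}}}}}},"required":["plan"]}

```bash
mkdir -p pics; ls; python3 - <<'E'
from workcell import robot
import cv2,numpy as np
o=robot.get_obs();print({k:np.round(v,2).tolist() for k,v in o.items()})
for c in("top","side"):
    r=robot.read_camera(c);cv2.imwrite(f"pics/{c}1.png",r["img"][:,:,::-1])
    print(c,r["fx"],r["cx"],r["cy"],np.round(r["position"],1),np.round(r["attitude"],3))
    for q in("block","jig","seat","fixed_face","sprung_face","rail_gap","mallet","abrasive_roll"):
        print(q,[(np.round(d["location"],1).tolist(),round(d["score"],2)) for d in robot.pinpoint(c,q)][:5])
    print("spot block",[(np.round(d["location"],1).tolist(),round(d["score"],2)) for d in robot.spot_in(c,"block")][:5])
E
```

```text
pics
{'time': 0.0, 'joints': [60.53, 7.13, 94.63, 0.0, 78.35, -4.73], 'qvel': [0.04, -0.06, 0.05, 0.01, 0.07, -0.02], 'joint_torque': [0.0, -42.36, -36.54, -0.0, 0.01, 0.0], 'tcp_pos': [271.77, 589.8, 230.09], 'tcp_rot': [-179.89, -0.01, 155.26], 'contact_force': [-0.14, -0.27, 0.39], 'ft_torque': [-0.01, -0.06, 0.0], 'finger_gap': 85.09}
top 430.8497826581857 322.7499266083325 206.4301425233338 [ 430.6   68.1 1172.9] [-172.034   -0.77   -90.137]
block [([518.5, -147.8, 2.4], 0.6), ([538.4, -237.1, 1.8], 0.59), ([545.0, 106.8, 17.0], 0.28)]
jig [([564.5, 104.0, 2.1], 0.75)]
seat [([566.0, 110.6, 17.9], 0.81)]
fixed_face [([591.3, 95.5, 23.7], 0.6)]
sprung_face [([540.4, 109.9, 18.0], 0.82)]
rail_gap [([564.5, 109.2, 29.1], 0.77)]
mallet [([391.0, 383.2, 0.8], 0.58)]
abrasive_roll []
spot block [([536.7, -230.3, 44.7], 0.82), ([513.4, -138.8, 50.4], 0.78)]
side 379.0155395181895 317.6515566998499 199.1333474408102 [ 383.3 -756.5  825.4] [-133.774    1.006  -13.725]
block [([539.4, -238.3, 3.4], 0.78), ([524.9, -150.8, 2.1], 0.6)]
jig [([565.7, 108.4, 1.5], 0.84)]
seat [([568.6, 101.9, 18.1], 0.61)]
fixed_face [([588.4, 103.1, 17.2], 0.94)]
sprung_face [([548.5, 114.4, 16.8], 0.63)]
rail_gap [([566.5, 109.5, 28.7], 0.97)]
mallet [([390.4, 382.5, -3.1], 0.73), ([547.6, 113.4, 18.0], 0.49), ([565.6, 106.9, 3.9], 0.38)]
abrasive_roll [([767.0, -81.1, 0.1], 0.64), ([545.5, 116.0, 17.3], 0.63)]
spot block [([533.8, -251.4, 40.7], 0.76), ([522.8, -162.4, 37.6], 0.75)]
```

View pics/top1.png

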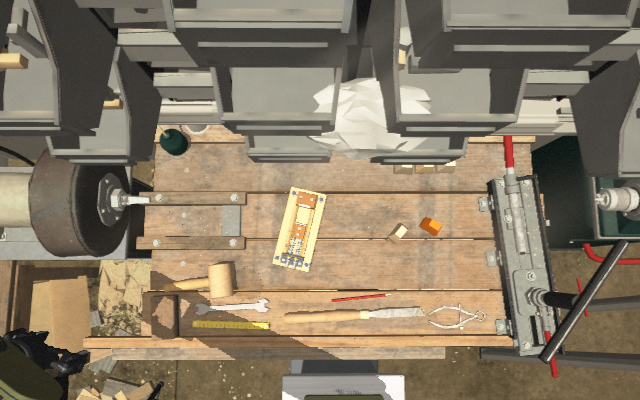

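View pics/side1.png

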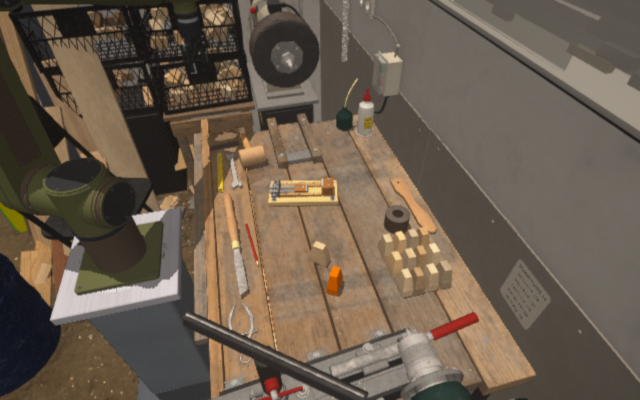

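Top view: the plain block is at about (400,231), beside the orange look-alike at (431,226), and the jig is at (300,229) with a slight yaw. Side view: block (319,253), orange (335,281), jig (303,192). Next I'll fit the outlines in both cameras to get the exact poses.

```bash
cat > h.py <<'E'
from workcell import robot
import cv2,numpy as np
from scipy.spatial.transform import Rotation as Ro
from scipy.optimize import minimize
def rot(e): return Ro.from_euler("xyz",e,degrees=True)
def proj(r,P):
    p=rot(r["attitude"]).inv().apply(np.asarray(P)-r["position"])
    return np.c_[r["fx"]*p[:,0]/p[:,2]+r["cx"],r["fy"]*p[:,1]/p[:,2]+r["cy"]]
BL=np.array([[sx*a,sy*b,z] for a,b,z in((13.75,25.5,0),(13.75,25.5,21.5),(9,14.5,64)) for sx in(-1,1) for sy in(-1,1)])
JG=np.array([[x,y,z] for x in(-75,140) for y in(-50,50) for z in(0,18)])
S=8
def soft(r,P,box):
    x0,y0,x1,y1=box
    h=cv2.convexHull(((proj(r,P)-[x0,y0]+.5)*S).astype(np.float32))
    m=np.zeros(((y1-y0)*S,(x1-x0)*S),np.float32);cv2.fillPoly(m,[np.round(h).astype(np.int32)],1)
    return cv2.resize(m,(x1-x0,y1-y0),interpolation=cv2.INTER_AREA)
def pts(P,v): return rot([0,0,v[2]]).apply(P)+[v[0],v[1],0]
def fit(views,P,v0):
    """views: (cam, mask)"""
    V=[]
    for r,m in views:
        ys,xs=np.nonzero(m);V.append((r,m.astype(np.float32),(xs.min()-12,ys.min()-12,xs.max()+13,ys.max()+13)))
    def cost(v): return sum(((soft(r,pts(P,v),b)-m[b[1]:b[3],b[0]:b[2]])**2).sum()/m.sum()**.5 for r,m,b in V)
    best=None
    for dy in(-60,-30,0,30,60,90):
        s=minimize(cost,[v0[0],v0[1],v0[2]+dy],method="Nelder-Mead",options=dict(initial_simplex=np.array([v0]*4)+[0,0,dy]+np.array([[0,0,0],[10,0,0],[0,10,0],[0,0,20]])))
        if best is None or s.fun<best.fun: best=s
    return best.x,best.fun
def mask(c,q,near,cam):
    u=proj(cam,[near])[0];ds=robot.cut_out(c,q)
    if not ds: return None
    return min((d["pixels"] for d in ds),key=lambda m:np.hypot(*(np.argwhere(m).mean(0)[::-1]-u)))
E
python3 - <<'E'
from h import *
cams={};M={}
vis=[]
for c in("top","side"):
    cams[c]=robot.read_camera(c)
    for q,n in(("block",[520,-148,32]),("jig",[540,100,15])):
        M[c,q]=mask(c,q,n,cams[c]); print(c,q,None if M[c,q] is None else M[c,q].sum())
np.savez("m.npz",**{a+b:m for (a,b),m in M.items() if m is not None})
for q,P,v0 in(("block",BL,[520,-148,60]),("jig",JG,[566,107,170])):
    for cs in(("top",),("side",),("top","side")):
        vs=[(cams[c],M[c,q]) for c in cs if M[c,q] is not None]
        if vs: v,f=fit(vs,P,v0);print(q,cs,np.round(v,1),round(f,2))
    for c in cams:
        im=cams[c]["img"][:,:,::-1].copy();u=proj(cams[c],pts(np.r_[P,[[0,0,18]]],v))
        im=cv2.resize(im,None,fx=6,fy=6,interpolation=cv2.INTER_CUBIC)
        h=cv2.convexHull(((u[:-1]+.5)*6).astype(np.float32)).astype(int);cv2.polylines(im,[h],True,(0,0,255),1)
        for p in (u+.5)*6: cv2.circle(im,tuple(int(t) for t in p),2,(255,0,0),-1)
        x,y=(u[-1]*6).astype(int);vis.append(im[y-200:y+200,x-270:x+270] if q=="jig" else im[y-200:y+200,x-130:x+130])
a=np.hstack([vis[2],vis[0]]);b=np.hstack([vis[3],vis[1]])
cv2.imwrite("pics/fit1.png",cv2.resize(np.vstack([a,b]),(600,600)))
print(a.shape)
E
```

```text
top block 207
top jig 2851
side block 339
side jig 1628
block ('top',) [ 521.2 -148.6   48.1] 0.64
block ('side',) [ 537.8 -102.4  -53.3] 18.41
block ('top', 'side') [ 520.8 -148.1   49.1] 27.94
jig ('top',) [565.2 108.2 166.5] 2.05
jig ('side',) [566.2 108.4 165.8] 2.98
jig ('top', 'side') [565.6 108.3 166.4] 5.11
(400, 800, 3)
```

View pics/fit1.png

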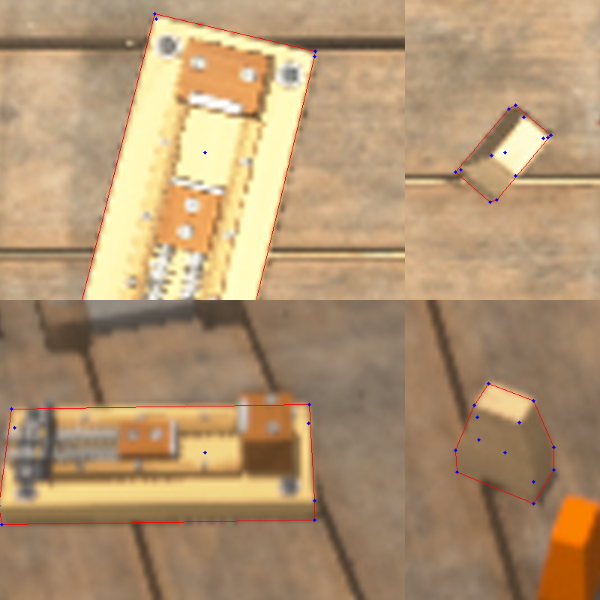

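The overlays match the block, the jig board and the seat well. Block: (521,-148.4), yaw 48.5°. Jig: (565.6,108.3), yaw 166.4°. Now I'll work out the first moves.

```bash
cat > mv.py <<'E'
from h import *
J=np.array([565.6,108.3]);JY=166.4
def jigR(th): # tool: z down, y along -jig y ; tilted th about +jig y (top leaning to +x)
    return Ro.from_euler("z",JY,degrees=True)*Ro.from_euler("y",th,degrees=True)*Ro.from_euler("x",180,degrees=True)
def jigT(xl,zl,th,w=23.,u0=0.,y=0.):
    """TCP pose: block's low edge (u=25.5,w=0) at seat x=xl,z=zl, tilt th; TCP at block (u0,w)"""
    t=np.radians(th);du=u0-25.5
    p=np.array([xl+du*np.cos(t)+w*np.sin(t),y,18+zl-du*np.sin(t)+w*np.cos(t)])
    return rot([0,0,JY]).apply(p)+[J[0],J[1],0],jigR(th)
def go(*targets):
    o=robot.get_obs();R0=rot(o["tcp_rot"]);p0=np.array(o["tcp_pos"])
    print("t",round(o["time"],2),"tcp",np.round(p0,1),np.round(o["tcp_rot"],1),"F",np.round(o["contact_force"],1),"gap",round(o["finger_gap"],1),"q",np.round(o["joints"],0))
    for p,R in targets:
        print(" off cm",np.round(R0.inv().apply(np.array(p)-p0)/10,2).tolist(),"rot",np.round((R0.inv()*R).as_rotvec(),3).tolist())
E
python3 - <<'E'
from mv import *
D=Ro.from_euler("xyz",[180,0,138.5],degrees=True)
go(([521,-148.4,150],D),([521,-148.4,23],D))
E
```

```text
t 1.3 tcp [272.1 590.3 231.3] [180.    0.  155.3] F [-0.4 -0.4  0.3] gap 85.3 q [61.  7. 95. -0. 78. -5.]
 off cm [-53.52, -56.67, 8.13] rot [0.0, -0.0, 0.293]
 off cm [-53.52, -56.68, 20.83] rot [0.0, -0.0, 0.293]
```

jog_arm(
  plan=[
    {"claw":-1,"offset":[-53.5,-56.7,8.1],"rot":[0,0,0.293]},
    {"claw":-1,"offset":[-53.5,-56.7,8.1],"rot":[0,0,0.293]},
    {"claw":-1,"offset":[-53.5,-56.7,8.1],"rot":[0,0,0.293]},
    {"claw":-1,"offset":[-53.5,-56.7,8.1],"rot":[0,0,0.293]},
    {"claw":-1,"offset":[-53.5,-56.7,8.1],"rot":[0,0,0.293]},
  ],
)

```text
time: 1.92
tcp_pos: [371.5, 294.0, 199.1]
tcp_rot: [179.9, 0.0, 138.5]
contact_force: [0.5, 0.2, -0.5]
finger_gap: 85.0
```

```bash
python3 - <<'E'
from mv import *
D=Ro.from_euler("xyz",[180,0,138.5],degrees=True)
go(([521,-148.4,150],D))
E
```

```text
t 1.93 tcp [371.5 294.  199.1] [179.9   0.  138.5] F [ 0.5  0.2 -0.5] gap 85.0 q [ 32. -15. 118.  -0.  76. -17.]
 off cm [-40.5, -23.24, 4.91] rot [0.001, 0.0, 0.0]
```

jog_arm(
  plan=[
    {"claw":-1,"offset":[-40.5,-23.2,4.9],"rot":[0,0,0]},
    {"claw":-1,"offset":[-40.5,-23.2,4.9],"rot":[0,0,0]},
    {"claw":-1,"offset":[-40.5,-23.2,4.9],"rot":[0,0,0]},
    {"claw":-1,"offset":[-40.5,-23.2,4.9],"rot":[0,0,0]},
    {"claw":-1,"offset":[-40.5,-23.2,4.9],"rot":[0,0,0]},
  ],
)

```text
time: 2.55
tcp_pos: [471.1, -0.8, 166.8]
tcp_rot: [179.9, 0.1, 138.5]
contact_force: [1.0, 1.1, 0.2]
finger_gap: 85.3
```

```bash
python3 - <<'E'
from mv import *
D=Ro.from_euler("xyz",[180,0,138.5],degrees=True)
go(([521,-148.4,150],D))
E
```

```text
t 2.55 tcp [471.1  -0.8 166.8] [1.799e+02 1.000e-01 1.385e+02] F [1.  1.1 0.2] gap 85.3 q [ -7. -14. 121.   0.  73. -55.]
 off cm [-13.52, -7.74, 1.68] rot [0.001, 0.001, -0.001]
```

jog_arm(
  plan=[
    {"claw":-1,"offset":[-13.5,-7.7,1.7],"rot":[0,0,0]},
    {"claw":-1,"offset":[-13.5,-7.7,1.7],"rot":[0,0,0]},
    {"claw":-1,"offset":[-13.5,-7.7,1.7],"rot":[0,0,0]},
    {"claw":-1,"offset":[-13.5,-7.7,1.7],"rot":[0,0,0]},
  ],
)

```text
time: 3.05
tcp_pos: [520.8, -147.8, 149.1]
tcp_rot: [-180.0, -0.0, 138.3]
contact_force: [-0.7, 1.3, 0.5]
finger_gap: 85.4
```

```bash
python3 - <<'E'
from mv import *
D=Ro.from_euler("xyz",[180,0,138.5],degrees=True)
go(([521,-148.4,85],D),([521,-148.4,23],D))
E
```

```text
t 3.05 tcp [ 520.8 -147.8  149.1] [-180.    -0.   138.3] F [-0.7  1.3  0.5] gap 85.4 q [-22.  -3. 113.  -0.  70. -70.]
 off cm [-0.06, -0.03, 6.41] rot [-0.0, -0.001, -0.004]
 off cm [-0.06, -0.03, 12.61] rot [-0.0, -0.001, -0.004]
```

jog_arm(
  plan=[
    {"claw":-1,"offset":[0,0,6.3],"rot":[0,0,0]},
    {"claw":-1,"offset":[0,0,10],"rot":[0,0,0]},
    {"claw":-1,"offset":[0,0,12.6],"rot":[0,0,0]},
    {"claw":-1,"offset":[0,0,12.6],"rot":[0,0,0]},
    {"claw":1,"offset":[0,0,12.6],"rot":[0,0,0]},
  ],
)

```text
time: 3.68
tcp_pos: [521.5, -145.6, 24.8]
tcp_rot: [180.0, 0.1, 138.5]
contact_force: [0.4, -0.6, 1.3]
finger_gap: 69.6
```

jog_arm(
  plan=[
    {"claw":1,"offset":[0,0,0],"rot":[0,0,0]},
    {"claw":1,"offset":[0,0,0],"rot":[0,0,0]},
    {"claw":1,"offset":[0,0,0],"rot":[0,0,0]},
    {"claw":1,"offset":[0,0,0],"rot":[0,0,0]},
    {"claw":1,"offset":[0,0,0],"rot":[0,0,0]},
  ],
)

```text
time: 4.3
tcp_pos: [521.7, -146.3, 24.9]
tcp_rot: [180.0, 0.1, 138.5]
contact_force: [-1.0, 0.7, 5.6]
finger_gap: 24.0
```

```bash
python3 - <<'E'
from mv import *
D=Ro.from_euler("xyz",[180,0,138.5],degrees=True)
p,R=jigT(15,50,0); mid=p.copy();mid[2]=140
go(([521,-148.4,140],D),(mid,jigR(0)))
E
```

```text
t 4.3 tcp [ 521.7 -146.3   24.9] [1.800e+02 1.000e-01 1.385e+02] F [-1.   0.7  5.6] gap 24.0 q [-21.   6. 117.   0.  57. -70.]
 off cm [-0.11, -0.2, -11.51] rot [0.001, 0.002, -0.001]
 off cm [12.64, 22.47, -11.51] rot [0.0, 0.002, -0.487]
```

jog_arm(
  plan=[
    {"claw":1,"offset":[0,0,-5],"rot":[0,0,0]},
    {"claw":1,"offset":[0,0,-11],"rot":[0,0,0]},
    {"claw":1,"offset":[12.6,22.5,-11.5],"rot":[0,0,-0.487]},
    {"claw":1,"offset":[12.6,22.5,-11.5],"rot":[0,0,-0.487]},
    {"claw":1,"offset":[12.6,22.5,-11.5],"rot":[0,0,-0.487]},
  ],
)

```text
time: 4.92
tcp_pos: [560.6, 38.9, 137.3]
tcp_rot: [180.0, 0.0, 166.6]
contact_force: [0.4, -0.9, -1.1]
finger_gap: 23.8
```

```bash
python3 - <<'E'
from mv import *
go(jigT(14,60,38,w=25))
E
```

```text
t 4.92 tcp [560.6  38.9 137.3] [180.    0.  166.6] F [ 0.4 -0.9 -1.1] gap 23.8 q [ -2.   0. 111.  -0.  69. -78.]
 off cm [2.06, 6.87, 2.39] rot [0.001, -0.662, 0.003]
```

jog_arm(
  plan=[
    {"claw":1,"offset":[2.1,6.9,2.4],"rot":[0,-0.662,0]},
    {"claw":1,"offset":[2.1,6.9,2.4],"rot":[0,-0.662,0]},
    {"claw":1,"offset":[2.1,6.9,2.4],"rot":[0,-0.662,0]},
    {"claw":1,"offset":[2.1,6.9,2.4],"rot":[0,-0.662,0]},
    {"claw":1,"offset":[2.1,6.9,2.4],"rot":[0,-0.662,0]},
  ],
)

```text
time: 5.55
tcp_pos: [553.9, 109.4, 110.7]
tcp_rot: [-179.9, 37.7, 166.5]
contact_force: [-0.1, -0.8, -0.5]
finger_gap: 23.7
```

```bash
cat > look.py <<'E'
from mv import *
def look(name,u0=0,w=25,half=45):
    """overlay expected block (TCP at block u0,w) on crops from both cameras"""
    o=robot.get_obs();R=rot(o["tcp_rot"]);p=np.array(o["tcp_pos"])
    # block frame in tool: block z=-tool z, u(jig x)=tool x, v=-tool y
    Bu=np.array([[sx*b,sy*a,z] for a,b,z in((13.75,25.5,0),(13.75,25.5,21.5),(9,14.5,64)) for sx in(-1,1) for sy in(-1,1)])
    W=R.apply((Bu-[u0,0,w])*[1,-1,-1])+p
    vis=[]
    for c in("top","side"):
        r=robot.read_camera(c);np.save(f"last_{c}.npy",r["img"])
        im=cv2.resize(r["img"][:,:,::-1],None,fx=6,fy=6,interpolation=cv2.INTER_CUBIC);q=(proj(r,W)+.5)*6;raw=im.copy()
        for a,b in[(0,1),(0,2),(1,3),(2,3),(8,9),(8,10),(9,11),(10,11)]+[(i,i+4) for i in range(8)]:
            cv2.line(im,*[tuple(int(t) for t in q[k]) for k in(a,b)],(0,0,255),1)
        x,y=q.mean(0).astype(int);s=half*6//2*2
        vis.append(np.vstack([k[y-s//2:y+s//2,x-s//2-60:x+s//2+60] for k in(im,raw)]))
    m=np.hstack(vis);f=600/m.shape[0];cv2.imwrite(name,cv2.resize(m,None,fx=min(f,800/m.shape[1]),fy=min(f,800/m.shape[1])))
E
python3 - <<'E'
from look import *
look("pics/tilt1.png")
go(jigT(14,60,38,w=25))
E
```

```text
t 5.65 tcp [556.7 109.3 113.5] [180.   37.9 166.4] F [ 0.6 -0.1 -0.1] gap 23.8 q [ 13. -13. 132. -33.  31. -39.]
 off cm [0.04, 0.11, -0.02] rot [-0.0, -0.002, -0.001]
```

View pics/tilt1.png

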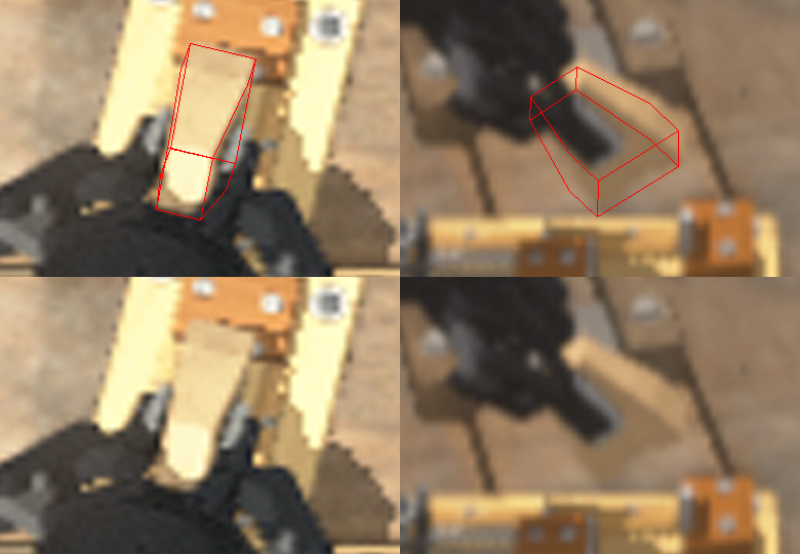

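jog_arm(
  plan=[
    {"claw":1,"offset":[0,0.1,0],"rot":[0,0,0]},
  ],
)

```text
time: 5.78
tcp_pos: [558.0, 110.0, 114.4]
tcp_rot: [179.9, 38.0, 166.3]
contact_force: [0.2, -1.2, -0.8]
finger_gap: 24.0
```

```bash
python3 - <<'E'
from mv import *
go(jigT(14,12,38,w=25))
E
```

```text
t 5.78 tcp [558.  110.  114.4] [179.9  38.  166.3] F [ 0.2 -1.2 -0.8] gap 24.0 q [ 14. -13. 132. -33.  31. -38.]
 off cm [3.13, 0.01, 3.77] rot [-0.0, -0.0, -0.002]
```

jog_arm(
  plan=[
    {"claw":1,"offset":[1.5,0,1.9],"rot":[0,0,0]},
    {"claw":1,"offset":[3.1,0,3.7],"rot":[0,0,0]},
    {"claw":1,"offset":[3.1,0,3.7],"rot":[0,0,0]},
    {"claw":1,"offset":[3.1,0,3.7],"rot":[0,0,0]},
    {"claw":1,"offset":[3.1,0,3.7],"rot":[0,0,0]},
  ],
)

```text
time: 6.4
tcp_pos: [556.1, 110.8, 66.5]
tcp_rot: [179.9, 38.1, 166.3]
contact_force: [0.4, 0.2, -1.3]
finger_gap: 23.6
```

```bash
python3 - <<'E'
from look import *
look("pics/tilt2.png")
go(jigT(14,12,38,w=25))
E
```

```text
t 6.5 tcp [555.7 110.8  66.1] [179.9  38.  166.3] F [-0.1  0.1  0. ] gap 24.1 q [ 14.  -8. 133. -41.  26. -30.]
 off cm [-0.03, -0.01, 0.11] rot [0.0, 0.0, -0.001]
```

View pics/tilt2.png

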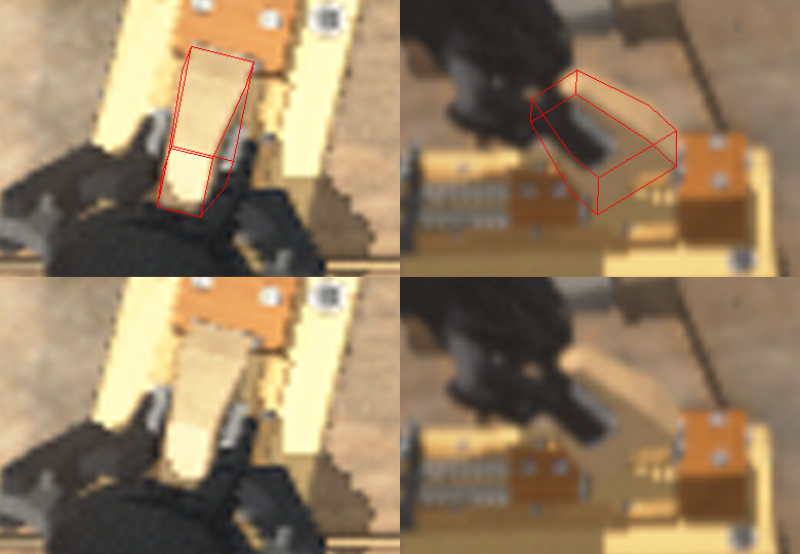

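```bash
python3 - <<'E'
from look import *
go(jigT(15,5,38,w=25),jigT(21,4,38,w=25),jigT(21.5,1,38,w=25))
E
```

```text
t 6.5 tcp [555.7 110.8  66.1] [179.9  38.  166.3] F [-0.1  0.1  0. ] gap 24.1 q [ 14.  -8. 133. -41.  26. -30.]
 off cm [0.48, -0.01, 0.6] rot [0.0, 0.0, -0.001]
 off cm [1.01, -0.01, 0.31] rot [0.0, 0.0, -0.001]
 off cm [1.24, -0.01, 0.51] rot [0.0, 0.0, -0.001]
```

jog_arm(
  plan=[
    {"claw":1,"offset":[0.48,0,0.6],"rot":[0,0,0]},
    {"claw":1,"offset":[0.75,0,0.45],"rot":[0,0,0]},
    {"claw":1,"offset":[1.0,0,0.3],"rot":[0,0,0]},
    {"claw":1,"offset":[1.0,0,0.3],"rot":[0,0,0]},
    {"claw":1,"offset":[1.0,0,0.3],"rot":[0,0,0]},
  ],
)

```text
time: 7.12
tcp_pos: [550.5, 112.4, 57.9]
tcp_rot: [179.9, 38.1, 166.4]
contact_force: [4.9, -1.5, 0.5]
finger_gap: 23.8
```

```bash
python3 - <<'E'
from look import *
go(jigT(21,4,38,w=25),jigT(21.5,1,38,w=25))
look("pics/press1.png")
E
```

```text
t 7.12 tcp [550.5 112.4  57.9] [179.9  38.1 166.4] F [ 4.9 -1.5  0.5] gap 23.8 q [ 14.  -7. 134. -43.  25. -28.]
 off cm [0.08, -0.04, -0.0] rot [0.001, 0.002, -0.0]
 off cm [0.3, -0.04, 0.2] rot [0.001, 0.002, -0.0]
```

View pics/press1.png

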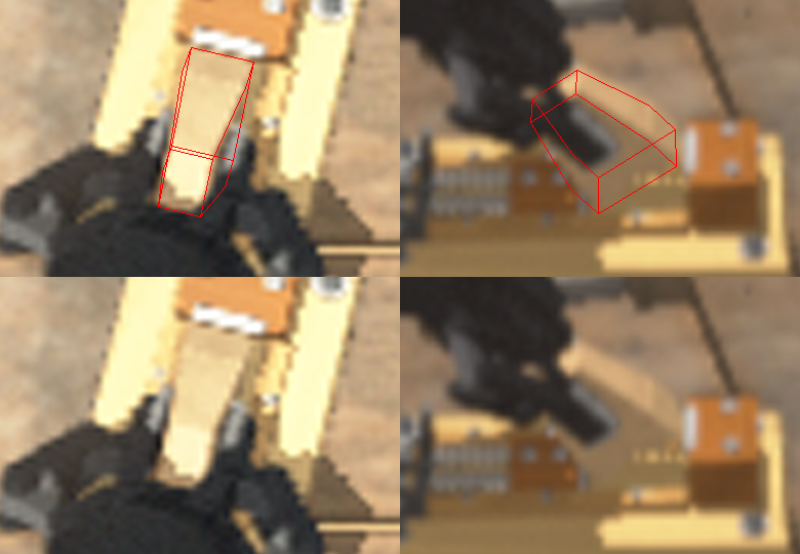

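jog_arm(
  plan=[
    {"claw":1,"offset":[0.15,0,0.1],"rot":[0,0,0]},
    {"claw":1,"offset":[0.3,0,0.2],"rot":[0,0,0]},
    {"claw":1,"offset":[0.3,0,0.2],"rot":[0,0,0]},
    {"claw":1,"offset":[0.3,0,0.2],"rot":[0,0,0]},
  ],
)

```text
time: 7.72
tcp_pos: [551.5, 112.6, 57.2]
tcp_rot: [179.9, 38.4, 166.4]
contact_force: [4.6, -4.7, 7.3]
finger_gap: 24.1
```

```bash
python3 - <<'E'
from look import *
go(jigT(21.5,1,38,w=25),jigT(21.5,0,38,w=25))
for c in("top","side"):
    r=robot.read_camera(c);np.save(c+".npy",r["img"])
    for q in("sprung_face","fixed_face","block"):
        print(c,q,[(np.round(rot([0,0,-JY]).apply(np.array(d["location"])-[*J,18]),1).tolist(),round(d["score"],2)) for d in robot.pinpoint(c,q)][:3])
    if c=="side":
        u=proj(r,[[*J,30]])[0].astype(int)
        m=r["img"][u[1]-35:u[1]+25,u[0]-42:u[0]+38,::-1]
        cv2.imwrite("pics/side_z.png",cv2.resize(m,None,fx=10,fy=10,interpolation=cv2.INTER_CUBIC))
E
```

```text
t 7.72 tcp [551.5 112.6  57.2] [179.9  38.4 166.4] F [ 4.6 -4.7  7.3] gap 24.1 q [ 14.  -7. 134. -43.  25. -27.]
 off cm [0.34, -0.09, 0.09] rot [0.002, 0.006, -0.0]
 off cm [0.4, -0.09, 0.17] rot [0.002, 0.006, -0.0]
top sprung_face [([-26.0, 5.4, 3.5], 0.26)]
top fixed_face []
top block [([-54.3, 341.8, -18.5], 0.75), ([-1.0, -0.9, 21.2], 0.74)]
side sprung_face [([26.6, -0.3, 1.5], 0.71), ([-6.8, 2.2, 23.6], 0.48)]
side fixed_face [([-26.4, -4.6, -5.1], 0.89), ([-2.9, -0.8, 22.2], 0.62)]
side block [([-56.9, 338.8, -14.9], 0.55), ([-5.8, -2.1, 22.3], 0.48)]
```

View pics/side_z.png

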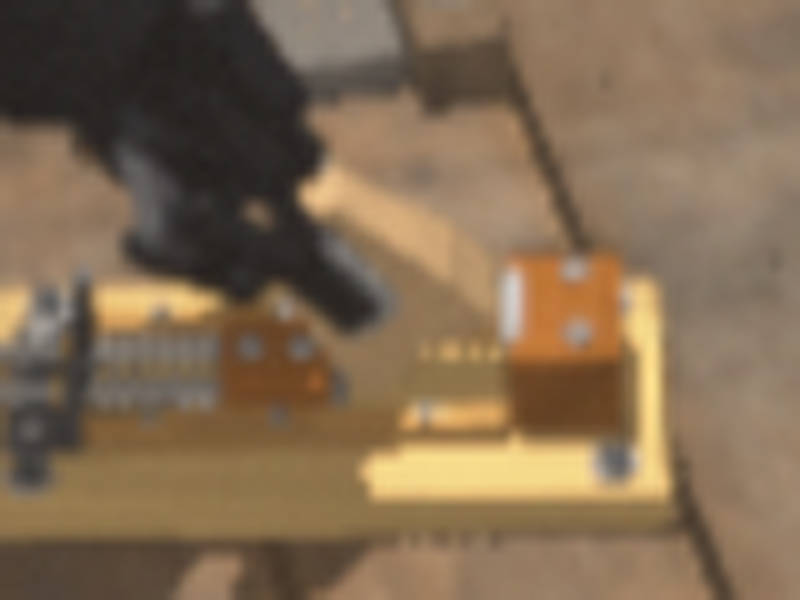

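```bash
python3 - <<'E'
from look import *
print(robot.get_obs()["joints"])
for i in range(2):
    robot.read_camera("top"); o=robot.get_obs();p=rot([0,0,-JY]).apply(np.array(o["tcp_pos"])-[*J,18]);print(p,rot([0,0,-JY]).apply(o["contact_force"]),o["ft_torque"])
go(jigT(21.5,1,38,w=25),jigT(21.5,0,38,w=25))
E
```

```text
[ 14.14865234  -7.20887222 133.71108081 -43.46475396  24.69807038
 -26.84828359]
[14.67732145 -0.91211262 39.21008889] [-5.93278475  2.91632973  7.32878858] [-0.79917667 -1.26305429 -0.23731408]
[14.66909928 -0.94265142 39.21738062] [-6.03509371  2.72762426  8.29658368] [-0.77902439 -1.22886484 -0.27358654]
t 8.22 tcp [551.6 112.7  57.2] [179.9  38.4 166.4] F [ 5.2 -4.1  8.3] gap 23.8 q [ 14.  -7. 134. -43.  25. -27.]
 off cm [0.34, -0.09, 0.09] rot [0.002, 0.006, -0.0]
 off cm [0.4, -0.09, 0.17] rot [0.002, 0.006, -0.0]
```

```bash
python3 - <<'E'
from look import *
r=robot.read_camera("top")
u=proj(r,[[*J,30]])[0].astype(int)
f=12;im=cv2.resize(r["img"][:,:,::-1],None,fx=f,fy=f,interpolation=cv2.INTER_CUBIC)
def ln(a,b,c):
    P=rot([0,0,JY]).apply([a,b])+[*J,18];q=(proj(r,P)+.5)*f
    cv2.line(im,*[tuple(int(t) for t in k) for k in q],c,1)
for y in(-16,16): ln([-22.8,y,33],[-27,y,33],(0,0,255))
ln([-22.8,-16,33],[-22.8,16,33],(0,0,255))
for y in(-25,25): ln([-25.4,y,33],[-61.4,y,33],(255,0,0))
ln([-61.4,-25,33],[-61.4,25,33],(255,0,0))
for y in(-28.5,28.5,-20.5,20.5): ln([-20,y,10],[10,y,10],(0,160,0))
for y in(-50,50): ln([-75,y,0],[20,y,0],(255,0,255))
cv2.imwrite("pics/topz.png",im[(u[1]-33)*f:(u[1]+17)*f,(u[0]-30)*f:(u[0]+36)*f])
E
```

```text
(no output)
```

View pics/topz.png

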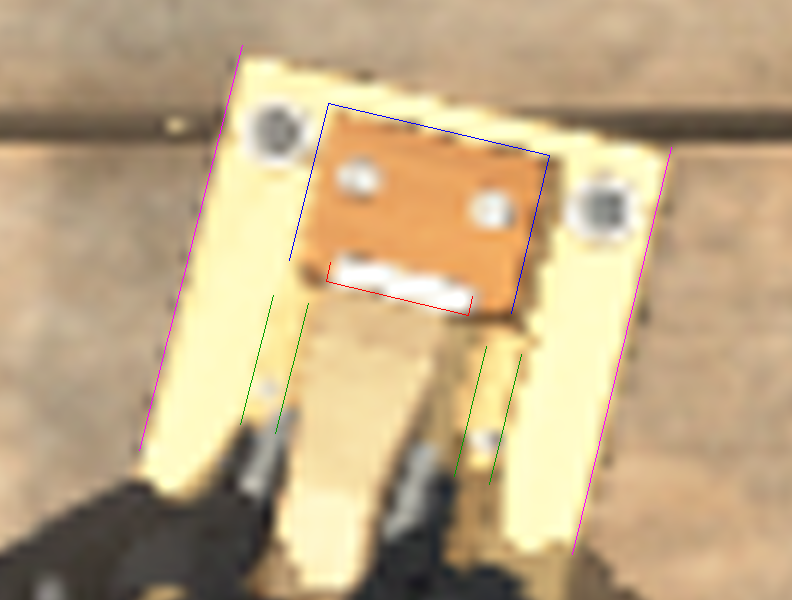

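```bash
sed -i 's/^J=.*/J=np.array([565.6,108.3])+3.5*np.array([-.235,-.972])/' mv.py; python3 - <<'E'
from look import *
go(jigT(19,9,38,w=25),jigT(21,3,38,w=25))
E
```

```text
Traceback (most recent call last):
  File "mv.py", line 9, in jigT
    return rot([0,0,JY]).apply(p)+[J[0],J[1],0],jigR(th)
                    ^^
NameError: name 'JY' is not defined. Did you mean: 'JG'?
```

```bash
sed -i 's/^J=.*/J=np.array([565.6,108.3])+2.9*np.array([-.235,-.972]);JY=166.4/' mv.py; python3 - <<'E'
from look import *
go(jigT(19,9,38,w=25),jigT(21,3,38,w=25))
E
```

```text
t 8.28 tcp [551.6 112.6  57.2] [179.9  38.4 166.4] F [ 5.5 -3.6  8. ] gap 23.6 q [ 14.  -7. 134. -43.  25. -27.]
 off cm [-0.35, -0.38, -0.39] rot [0.002, 0.006, -0.0]
 off cm [0.18, -0.38, -0.04] rot [0.002, 0.006, -0.0]
```

jog_arm(
  plan=[
    {"claw":1,"offset":[-0.6,0,-0.5],"rot":[0,0,0]},
    {"claw":1,"offset":[-0.6,-0.38,-0.5],"rot":[0,0,0]},
    {"claw":1,"offset":[-0.6,-0.38,-0.5],"rot":[0,0,0]},
    {"claw":1,"offset":[-0.6,-0.38,-0.5],"rot":[0,0,0]},
  ],
)

```text
time: 8.78
tcp_pos: [550.7, 109.0, 62.9]
tcp_rot: [179.8, 38.2, 166.4]
contact_force: [4.0, -0.2, 6.3]
finger_gap: 23.4
```

```bash
python3 - <<'E'
from look import *
go(jigT(19,9,38,w=25),jigT(21,3,38,w=25),jigT(21.5,1,38,w=25))
E
```

```text
t 8.78 tcp [550.7 109.   62.9] [179.8  38.2 166.4] F [ 4.  -0.2  6.3] gap 23.4 q [ 14.  -8. 134. -41.  25. -29.]
 off cm [-0.0, -0.01, 0.06] rot [0.002, 0.003, -0.001]
 off cm [0.53, -0.01, 0.41] rot [0.002, 0.003, -0.001]
 off cm [0.69, -0.01, 0.53] rot [0.002, 0.003, -0.001]
```

jog_arm(
  plan=[
    {"claw":1,"offset":[0.3,0,0.1],"rot":[0,0,0]},
    {"claw":1,"offset":[0.6,0,0.3],"rot":[0,0,0]},
    {"claw":1,"offset":[0.75,0,0.45],"rot":[0,0,0]},
    {"claw":1,"offset":[0.75,0,0.45],"rot":[0,0,0]},
    {"claw":1,"offset":[0.75,0,0.45],"rot":[0,0,0]},
  ],
)

```text
time: 9.4
tcp_pos: [550.2, 110.2, 57.8]
tcp_rot: [179.7, 38.5, 166.3]
contact_force: [5.3, -0.7, 13.4]
finger_gap: 23.9
```

```bash
cat > st.py <<'E'
from look import *
def st(w=25):
    o=robot.get_obs();p=rot([0,0,-JY]).apply(np.array(o["tcp_pos"])-[*J,18]);f=rot([0,0,-JY]).apply(o["contact_force"])
    R=rot(o["tcp_rot"]);e=rot([0,0,-JY]).apply(R.apply([25.5,0,w]))+p
    th=np.degrees(np.arccos(-R.as_matrix()[2,2]))
    print("t",round(o["time"],2),"tcp_jig",np.round(p,1),"F",np.round(f,1),"tilt",round(th,1),"lowedge",np.round(e,1),"ft",np.round(o["ft_torque"],2))
E
python3 - <<'E'
from st import *
st()
go(jigT(22,2,38,w=25),jigT(23,1,38,w=25))
E
```

```text
t 9.4 tcp_jig [15.4 -1.1 39.8] F [-5.3 -0.6 13.4] tilt 38.5 lowedge [19.8 -1.2  4.3] ft [-0.46 -1.8   0.05]
t 9.4 tcp [550.2 110.2  57.8] [179.7  38.5 166.3] F [ 5.3 -0.7 13.4] gap 23.9 q [ 14.  -8. 134. -43.  24. -27.]
 off cm [0.29, -0.11, 0.07] rot [0.004, 0.008, -0.001]
 off cm [0.44, -0.11, 0.08] rot [0.004, 0.008, -0.001]
```

```bash
python3 - <<'E'
from st import *
st()
o=robot.get_obs();R=rot(o["tcp_rot"]);p=np.array(o["tcp_pos"])
Bu=np.array([[sx*b,sy*a,z] for a,b,z in((13.75,25.5,0),(13.75,25.5,21.5),(9,14.5,64)) for sx in(-1,1) for sy in(-1,1)])
W=R.apply((Bu-[0,0,25])*[1,-1,-1])+p
vis=[]
for c in("top","side"):
    r=robot.read_camera(c);u=proj(r,[[*J,35]])[0].astype(int);f=9
    im=cv2.resize(r["img"][:,:,::-1],None,fx=f,fy=f,interpolation=cv2.INTER_CUBIC)
    im=np.clip(255*(im/255.)**.7,0,255).astype(np.uint8)
    for q in(proj(r,W)+.5)*f: cv2.circle(im,tuple(int(t) for t in q),2,(0,0,255),-1)
    F=np.array([[x,y,0] for x in(-25.4,19.4) for y in(-16,16)]+[[x,y,z] for x,z in((-22.8,33),(19.4,16),(31.4,16)) for y in(-16,16)])
    for q in(proj(r,rot([0,0,JY]).apply(F)+[*J,18])+.5)*f: cv2.circle(im,tuple(int(t) for t in q),2,(255,0,0),-1)
    dx=(-22,22) if c=="top" else(-26,18)
    vis.append(im[(u[1]-35)*f:(u[1]+25)*f,(u[0]+dx[0])*f:(u[0]+dx[1])*f])
cv2.imwrite("pics/both.png",np.hstack(vis))
E
```

```text
t 9.4 tcp_jig [15.4 -1.1 39.8] F [-5.3 -0.6 13.4] tilt 38.5 lowedge [19.8 -1.2  4.3] ft [-0.46 -1.8   0.05]
```

View pics/both.png

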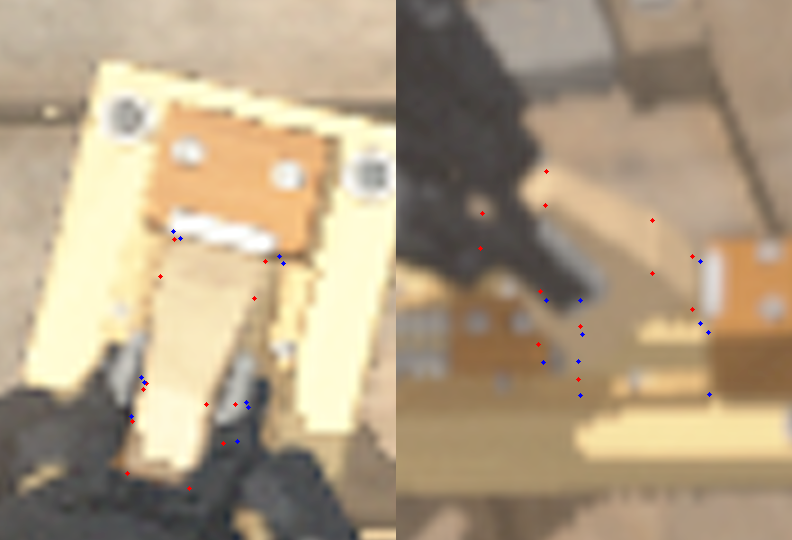

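jog_arm(
  plan=[
    {"claw":1,"offset":[0.25,-0.15,0.0],"rot":[0,0,0]},
    {"claw":1,"offset":[0.48,-0.15,0.13],"rot":[0,0,0]},
    {"claw":1,"offset":[0.48,-0.15,0.13],"rot":[0,0,0]},
    {"claw":1,"offset":[0.48,-0.15,0.13],"rot":[0,0,0]},
  ],
)

```text
time: 10.0
tcp_pos: [548.4, 110.1, 55.3]
tcp_rot: [179.6, 38.6, 166.3]
contact_force: [7.2, -0.7, 14.4]
finger_gap: 23.4
```

```bash
python3 - <<'E'
from st import *
st()
E
```

```text
t 10.0 tcp_jig [17.2 -0.6 37.3] F [-7.2 -1.  14.4] tilt 38.6 lowedge [21.5 -0.8  1.9] ft [-0.32 -2.19  0.14]
```

```bash
python3 - <<'E'
from st import *
go(jigT(22.5,1.5,34,w=25),jigT(23.3,1.5,29,w=25),jigT(24.3,1.5,24,w=25),jigT(25.3,1.5,20,w=25))
E
```

```text
t 10.0 tcp [548.4 110.1  55.3] [179.6  38.6 166.3] F [ 7.2 -0.7 14.4] gap 23.4 q [ 14.  -8. 134. -44.  24. -27.]
 off cm [-0.09, -0.06, 0.18] rot [0.007, 0.081, -0.001]
 off cm [-0.22, -0.06, 0.38] rot [0.007, 0.168, -0.0]
 off cm [-0.3, -0.07, 0.58] rot [0.007, 0.256, -0.0]
 off cm [-0.34, -0.07, 0.74] rot [0.007, 0.325, 0.0]
```

jog_arm(
  plan=[
    {"claw":1,"offset":[-0.09,-0.06,0.18],"rot":[0.003,0.08,0]},
    {"claw":1,"offset":[-0.22,-0.06,0.38],"rot":[0.003,0.168,0]},
    {"claw":1,"offset":[-0.3,-0.06,0.58],"rot":[0.003,0.256,0]},
    {"claw":1,"offset":[-0.34,-0.06,0.74],"rot":[0.003,0.325,0]},
    {"claw":1,"offset":[-0.34,-0.06,0.74],"rot":[0.003,0.325,0]},
  ],
)

```text
time: 10.62
tcp_pos: [555.3, 106.6, 49.4]
tcp_rot: [179.8, 20.0, 166.3]
contact_force: [9.7, -0.3, 9.4]
finger_gap: 24.0
```

```bash
python3 - <<'E'
from st import *
robot.read_camera("top")
st()
go(jigT(26.3,1.5,15,w=25),jigT(27.3,1.5,10,w=25),jigT(27.5,1.5,5,w=25),jigT(27.8,1.5,0,w=25))
E
```

```text
t 10.68 tcp_jig [ 9.8  1.1 31.4] F [-8.4 -1.7  8.3] tilt 20.0 lowedge [25.2  1.  -0.8] ft [-0.02 -1.81  0.22]
t 10.68 tcp [555.2 106.7  49.4] [179.8  20.  166.3] F [ 8.6 -0.3  8.3] gap 23.7 q [  9.  -2. 125. -12.  39. -59.]
 off cm [-0.18, 0.11, -0.02] rot [0.002, 0.088, -0.002]
 off cm [-0.27, 0.11, 0.19] rot [0.002, 0.175, -0.002]
 off cm [-0.42, 0.11, 0.45] rot [0.002, 0.262, -0.002]
 off cm [-0.53, 0.11, 0.72] rot [0.002, 0.35, -0.002]
```

```bash
cat > both.py <<'E'
from st import *
def both(name,w=25):
    o=robot.get_obs();R=rot(o["tcp_rot"]);p=np.array(o["tcp_pos"])
    Bu=np.array([[sx*b,sy*a,z] for a,b,z in((13.75,25.5,0),(13.75,25.5,21.5),(9,14.5,64)) for sx in(-1,1) for sy in(-1,1)])
    W=R.apply((Bu-[0,0,w])*[1,-1,-1])+p
    vis=[]
    for c in("top","side"):
        r=robot.read_camera(c);u=proj(r,[[*J,35]])[0].astype(int);f=9
        im=cv2.resize(r["img"][:,:,::-1],None,fx=f,fy=f,interpolation=cv2.INTER_CUBIC)
        im=np.clip(255*(im/255.)**.7,0,255).astype(np.uint8)
        for q in(proj(r,W)+.5)*f: cv2.circle(im,tuple(int(t) for t in q),2,(0,0,255),-1)
        dx=(-22,22) if c=="top" else(-26,18)
        vis.append(im[(u[1]-35)*f:(u[1]+25)*f,(u[0]+dx[0])*f:(u[0]+dx[1])*f])
    cv2.imwrite(name,np.hstack(vis))
E
python3 -c "
from both import *
both('pics/rock.png')"
```

```text
(no output)
```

View pics/rock.png

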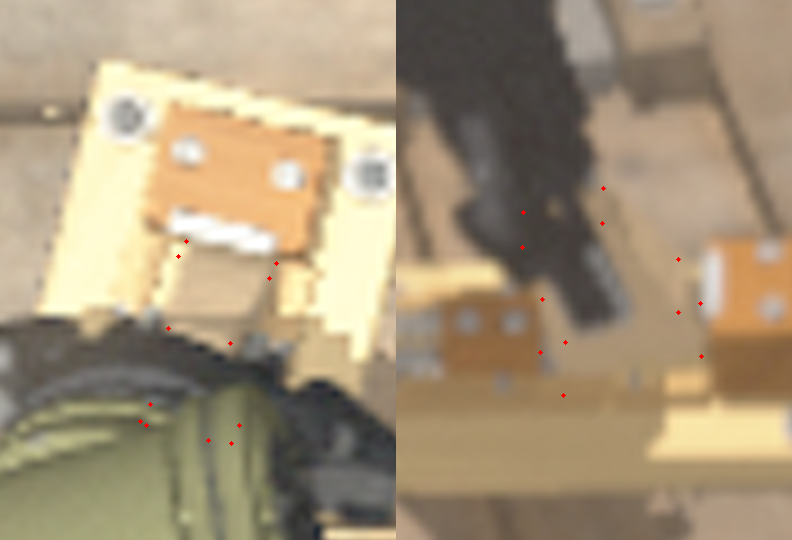

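The block is centred in front of the nose and its tilt follows the prediction. I'll carry on rocking it down.

jog_arm(
  plan=[
    {"claw":1,"offset":[-0.15,0.03,0.0],"rot":[0,0.088,0]},
    {"claw":1,"offset":[-0.27,0.05,0.19],"rot":[0,0.175,0]},
    {"claw":1,"offset":[-0.42,0.05,0.43],"rot":[0,0.262,0]},
    {"claw":1,"offset":[-0.53,0.05,0.7],"rot":[0,0.35,0]},
    {"claw":1,"offset":[-0.53,0.05,0.7],"rot":[0,0.35,0]},
  ],
)

```text
time: 11.4
tcp_pos: [561.6, 105.5, 42.9]
tcp_rot: [179.9, -0.3, 166.2]
contact_force: [6.6, 2.4, 9.7]
finger_gap: 23.8
```

```bash
python3 -c "
from both import *
st()
both('pics/flat.png')
st();go(jigT(26,0.5,0))"
```

```text
t 11.4 tcp_jig [ 3.3  0.8 24.9] F [-5.8 -3.9  9.7] tilt 0.3 lowedge [28.9  0.7  0.1] ft [ 0.39 -1.4   0.25]
t 11.5 tcp_jig [ 3.3  0.8 25. ] F [-8.8 -4.1  6.7] tilt 0.2 lowedge [28.8  0.7  0. ] ft [ 0.35 -1.71  0.16]
t 11.5 tcp [561.6 105.5  43. ] [ 1.799e+02 -1.000e-01  1.663e+02] F [9.6 1.9 6.7] gap 23.9 q [  5.   8. 113.   0.  59. -71.]
 off cm [-0.28, 0.08, 0.15] rot [0.002, -0.002, -0.002]
```

View pics/flat.png

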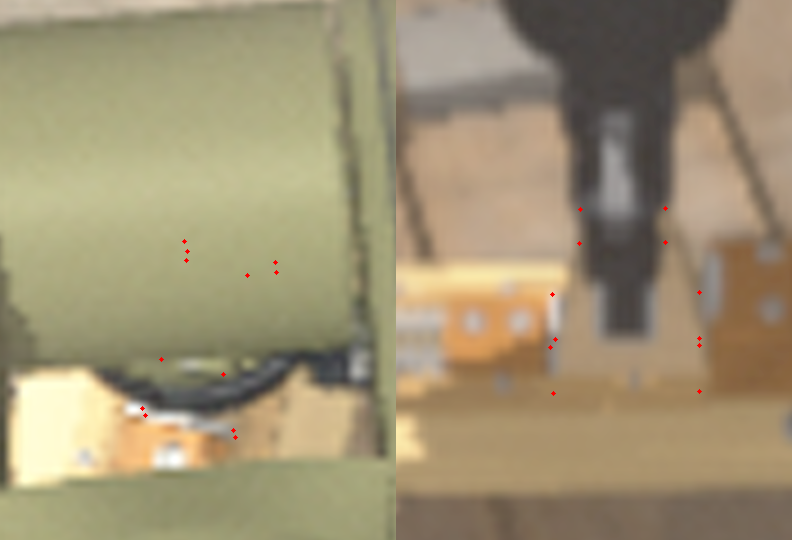

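jog_arm(
  plan=[
    {"claw":1,"offset":[-0.12,0.08,0.0],"rot":[0,0,0]},
    {"claw":1,"offset":[-0.25,0.08,0.05],"rot":[0,0,0]},
    {"claw":1,"offset":[-0.25,0.08,0.05],"rot":[0,0,0]},
    {"claw":1,"offset":[-0.25,0.08,0.05],"rot":[0,0,0]},
  ],
)

```text
time: 12.0
tcp_pos: [561.7, 105.6, 42.9]
tcp_rot: [-180.0, -0.5, 166.3]
contact_force: [-0.1, 0.7, 16.8]
finger_gap: 24.2
```

```bash
python3 -c "
from both import *
st()"
```

```text
t 12.0 tcp_jig [ 3.2  0.7 24.9] F [ 0.3 -0.6 16.8] tilt 0.5 lowedge [28.9  0.6  0.1] ft [ 0.12 -0.02  0.12]
```

jog_arm(
  plan=[
    {"claw":0.2,"offset":[0,0,-0.1],"rot":[0,0,0]},
    {"claw":-0.2,"offset":[0,0,-0.2],"rot":[0,0,0]},
    {"claw":-0.6,"offset":[0,0,-0.2],"rot":[0,0,0]},
    {"claw":-0.6,"offset":[0,0,-0.2],"rot":[0,0,0]},
    {"claw":-0.6,"offset":[0,0,-0.2],"rot":[0,0,0]},
  ],
)

```text
time: 12.62
tcp_pos: [558.8, 104.9, 40.8]
tcp_rot: [-179.8, -0.8, 166.3]
contact_force: [-0.6, -0.8, -0.1]
finger_gap: 68.1
```

jog_arm(
  plan=[
    {"claw":-0.6,"offset":[0,0,-3],"rot":[0,0,0]},
    {"claw":-0.6,"offset":[0,0,-9],"rot":[0,0,0]},
    {"claw":-0.6,"offset":[0,15,-15],"rot":[0,0,0]},
    {"claw":-0.6,"offset":[0,21,-16],"rot":[0,0,0]},
    {"claw":-0.6,"offset":[0,25,-16],"rot":[0,0,0]},
  ],
)

```text
time: 13.25
tcp_pos: [604.2, 280.3, 187.1]
tcp_rot: [-179.9, -0.6, 166.3]
contact_force: [-0.0, 0.5, -0.9]
finger_gap: 68.4
```

```bash
python3 - <<'E'
from both import *
st()
vis=[];vs=[]
for c in("top","side"):
    r=robot.read_camera(c);u=proj(r,[[*J,35]])[0].astype(int);f=9
    m=mask(c,"block",[*J,45],r)
    if m is not None: print(c,m.sum(),np.argwhere(m).mean(0)[::-1],u); vs.append((r,m))
    for q in("seat","sprung_face","fixed_face","block"):
        print(c,q,[(np.round(rot([0,0,-JY]).apply(np.array(d["location"])-[565.6,108.3,18]),1).tolist(),round(d["score"],2)) for d in robot.pinpoint(c,q)][:2])
    im=cv2.resize(r["img"][:,:,::-1],None,fx=f,fy=f,interpolation=cv2.INTER_CUBIC)
    vis.append(im[(u[1]-30)*f:(u[1]+25)*f,(u[0]-22)*f:(u[0]+22)*f])
cv2.imwrite("pics/done.png",np.hstack(vis))
B18=BL+[0,0,18]
for k in vs: print("fit",fit([k],B18,[565,108,76]))
E
```

```text
t 13.25 tcp_jig [   3.  -179.1  169.1] F [ 0.1 -0.4 -0.9] tilt 0.7 lowedge [  28.7 -179.1  144.4] ft [-0.01 -0.04 -0.02]
top 179 [302.98324022 215.81005587] [302 215]
top seat [([2.2, -1.7, -1.2], 0.78)]
top sprung_face [([27.9, 0.3, -1.0], 0.6)]
top fixed_face [([-27.3, 5.2, 3.1], 0.63)]
top block [([-52.8, 343.2, -18.5], 0.61), ([5.6, 1.0, 3.5], 0.48)]
side 285 [312.50526316 183.69824561] [313 186]
side seat [([-3.3, 0.9, -0.5], 0.86)]
side sprung_face [([24.9, -0.6, 0.8], 0.64)]
side fixed_face [([-25.1, -2.9, -2.3], 0.73)]
side block [([-1.5, 6.2, -0.1], 0.86), ([-57.2, 340.5, -15.4], 0.62)]
fit (array([565.73655906, 105.07692227,  76.75812358]), np.float64(2.009114980697632))
fit (array([564.48229661, 111.81366187, 254.57864781]), np.float64(1.1388543844223022))
```

View pics/done.png

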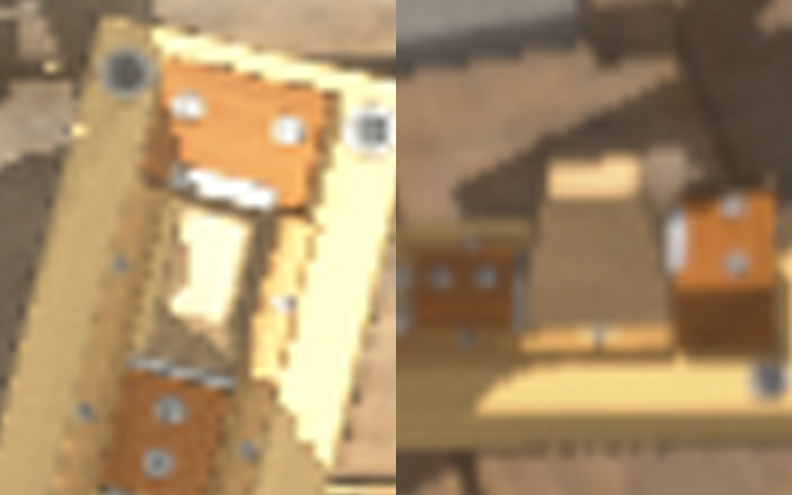

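The block stands upright between both jaws, with its flank under the nose (top (215,200), side (665,240)) and the sprung jaw against its other flank. I'm handing it in.

```bash
python3 -c "
from workcell import robot
print(robot.sign_off(), robot.get_obs()['time'])"
```

```text
the job is handed in; nothing more can be done
the job is handed in; nothing more can be done
```

The block is loaded in the jig and the job is handed in. The last clock reading was 13.25 s of the 38 s allowed, just before the closing camera checks. `sign_off` gave no verdict.

**What I did:** I gripped the free-standing block across its x faces and tilted it 38° towards the sprung jaw. It pressed that jaw back about 10 mm, judging by the 7 N spring reaction. I then rocked it down flat under the nose, let it rest against the fixed jaw, released it and moved the arm clear. On the first press it caught a rail, so I lifted it slightly, moved it across by about 4 mm and carried on.

**Last checks that agreed:**
- **Pictures:** the block stands upright with its flank against the nose, and the sprung jaw is against its other side.
- **Sprung jaw:** the networks put its face at seat x = 24.9 mm (side) and 27.9 mm (top). That means 5.5 mm and 8.5 mm of travel; 6 mm is nominal and 8.5 mm is the upper limit.
- **Outline fits:** both put the block within about 2 mm of the seat along the jig and within about 2° of square.
- **Arm:** it read no contact force after letting go.

**Checks that disagreed:**
- **Across the jig:** the two outline fits differ by about 7 mm across the jig (about +3 mm and -4 mm from its middle). The rails allow only about ±3 mm.
- **Camera and arm:** their positions differed by about 3 mm at the jig, so I relied on contact forces for the final fit.
- **Not measured:** I did not measure the clamping force directly, and I did not check the mallet and the abrasive roll again. The arm made no contact near them.

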